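# Free a reference cartridge from its calibration dock

## Robot

A 7-joint arm with a two-finger parallel gripper is mounted at the origin on the work surface. World frame = base frame: x ahead of the robot, y to its left, z up, the work surface at z = 0. Lengths are in m, angles in rad, forces in N, time in s.
With the tool pointing down it reaches from about 0.4 to 0.85 m from the base axis. Payload 10.4 kg.
Tool frame: the origin (TCP) lies midway between the tips of the shut fingers; the grasp point (between the pads) lies 19 mm behind it; z points along the fingers, y is the line along which they close (so a half turn about z gives the same grasp; the last joint's range is limited). The gripper opens to 85 mm and grips with 20 to 120 N. Pads are 22 mm wide; open, the fingers measure 114 mm over their backs; the gripper's body (76 mm by 85 mm) begins 54 mm behind the grasp point. The pads swing forward as they close: fully open they stand 13 mm farther back than shut.
Start: joints at [1.169, 0.332, -0.065, 1.46, 0.022, 1.35, -0.088], TCP at [0.231, -0.581, 0.231] pointing down, gripper open.
Joint ranges: [-2.6, 2.6], [-0.5, 2.12], [-1.47, 1.34], [0.16, 2.42], [-1.27, 4.41], [0.06, 2.06], [-2.6, 2.6]. Speed limits (rad/s): [2.22, 2.22, 2.79, 2.79, 3.14, 3.14, 3.14].

## Interface

Orientations are given as a unit quaternion [x, y, z, w].
In Python, from workcell import get_obs, camera, camera_params, hand_in gives the robot as it stands.
- The arm moves only by the tool carry_out, never from a script. Its argument "commands" is a list that holds one entry, the list of rows, each a list of 6 numbers: the shift along the tool's x, y, z in units of 40 mm (1.0 is 40 mm), then the turn, a rotation vector about the tool's x, y, z in units of 6 degrees (1.0 is 6 degrees). In form: [[[x, y, z, ax, ay, az], ...]]. A call has 1 to 20 rows; each row shifts and turns the commanded pose from where the row before left it, along the tool's axes as they then stand; what a row does not reach is not made up. A row lasts 1/12 s, in which the tool goes at most 41.7 mm and 7.16 degrees, less where a joint would pass 70% of its speed; a pose out of reach is approached as far as the arm can. A call is refused whole if a number of a shift passes 1 or a number of a turn 1, either way. A call with a gripper value outside its range is refused whole. "hand" is the closure, from -1 (fully open) to 1 (shut), set as the call begins (left out, the last holds). The fingers move at their own pace and stop on an object; "force" is the grip in N (left out, the last holds). Time passes only in rows, so rows that do not move let the fingers close. It gives the time, the measured TCP pose, the force, the opening and the grip force at its end, in the units of the state.
- get_obs(): the state, without advancing time (a new reading comes with each control period).
- camera(name): name is "scene" or "top"; returns the picture (384x512x3 uint8, red, green, blue); there is no depth.
- camera_params(name): a dict with "mtx" (3x3 intrinsics, pixels), "R" (3x3) and "t" (3): a world point X has camera coordinates R X + t. Camera axes: x right, y down, z forward; pixel columns grow to the right and rows downward; lengths in m; the calibration is good to about 2 mm. A picture is of the moment at which its call begins. camera_params takes no time and is no camera call.
- hand_in(): hands the job in; it is judged then, once.
The state is a dict: "clock": time; "joint_pos": joint angles; "joint_velocities": joint speeds; "tau": joint torques, N m; "position": TCP position; "ee_rot": TCP orientation; "ft_force": force on the tool from outside, world axes, zero at the start; "torque": the same for the moment, N m; "grip_width": opening from 0.0 (shut) to 1.0 (fully open); "grasp_force": force on a finger pad.
Only numpy, scipy, OpenCV 4.12 (cv2) and the standard library are available. Lean on these libraries where they do the work, as an engineer would, in place of code of your own. Each camera call takes 0.05 s, during which the arm holds its last target. There are 200 camera calls.

## Task

Slide the black grip of the dock's transport lock all the way to its end stop, then take the tightly held cartridge by its handle and rock it sideways, first to one side and then to the other, while it stays in its seat, until it has pushed both stiff jaws well apart. Lift it straight out and finish while still holding it in the gripper: upright, still, over its seat, with its underside only just clear of the jaws, about 3 cm above them. Leave the other things on the bench where they are.

Things in the scene. Friction and masses are not known exactly. Their poses are not given: they have to be found in the camera images.
- dock: Calibration dock fixed to the bench. Base plate 160 (x) x 144 (y) x 15 mm, from x = -115 to +45 and y = -72 to +72 mm. Origin on the bench surface straight under the seat's centre; x points from the lock (in front) to the seat, z up. A steel jaw stands on either side (+y, -y) of the seated cartridge; the jaws are the dock's highest part, 75 mm above the bench.
- seat (a point): Centre of the seat's floor, 15 mm above the bench. Its rim, 6 mm high, leaves the cartridge's foot 2 mm of play to each side in y and 1.5 mm in x.
- cartridge: The reference cartridge, 0.2 to 0.42 kg, standing in the seat, axes along the dock's. Origin at the centre of its underside. White body 44 (x) x 24 (y) x 50 mm high, a low step in front (-x; 12 mm longer, 20 mm high), and on top an upright aluminium handle plate 36 (x) x 12 (y) mm, from 50 to 120 mm above the underside.
- cartridge_handle (a point): Point on the handle plate's centre line, 100 mm above the cartridge's underside and 20 mm below the plate's top: a good place to grip. To rock: tilt it about the dock's x axis, turning on the bottom edge of the foot on that side (12 mm from the middle); the shoulder, 50 mm up, then pushes that side's jaw out, 9 mm at 0.2 rad.
- jaw_left (a joint): Steel jaw on the dock's +y side, 24 mm long in x; slides outward (+y): 0 = against the cartridge, 0.011 m = fully out. Its nose reaches 4 mm over the cartridge's shoulder, 3 mm above it, and stops a straight pull until pushed out; apart means over 6 mm. Friction 5 N; stays where it is pushed.
- jaw_right (a joint): The same jaw on the dock's -y side, sliding outward towards -y: 0 = against the cartridge, 0.011 m = fully out; apart beyond 6 mm.
- lock (a joint): Transport lock, sliding along the dock's +y: 0 = locked, 0.045 m = at its end stop (unlocked). Near 0 its steel tongue lies 2 mm over the cartridge's step and blocks lifting and hinders rocking. Friction 3 N; stays where it is left.
- lock_grip (a point): Point in the lock's black grip, a block 16 (x) x 26 (y) x 44 mm high, 90 mm in front (-x) of the seat's centre; y = the lock's value in the dock's frame. It is 62 mm above the bench, 10 mm below the grip's top. The track's two end blocks, 40 mm above the bench, stand in line with the grip in y.
- spare: Bystander: a smaller cartridge of the same style, 56 x 24 x 60 mm high, standing loose on the bench beside the dock (-y side). Origin under its centre.
- adapter: Bystander: brass adapter, a disc of 36 mm diameter with a stub, 36 mm high, on the +y side of the dock. Origin under its centre.
- meter: Bystander: grey handheld meter lying flat, 150 x 90 x 35 mm. Origin under its centre.
- probe: Bystander: white probe rod with a thicker handle, 375 mm long, 24 mm thick, lying on the bench on the robot's right.
- weight: Bystander: steel calibration weight, 38 mm diameter, 48 mm high, close to the robot. Origin under its centre.
- driver: Bystander: screwdriver lying behind the dock.
- tray: Bystander: grey plastic tray 130 x 90 x 30 mm with small plugs, on the robot's left. Origin under its centre.
There are look-alikes about, which are no part of the job. Leave any orange or yellow look-alike of the dock alone.

How it is judged:
By the outcome, as a careful person would: the job done as asked, in the order asked, and still so for the second after the job is handed in, while the arm keeps its last pose, push and grip.
It also fails if it takes over 54 s, if anything falls off the work surface, if the arm or the gripper's body presses on something with over 40 N, if the wrist force passes 120 N, or if a joint passes its speed limit or range.

## Working session

There is one attempt and no reset: what is moved stays moved. The work goes in short steps, Python scripts to look and compute and a tool call to move; the robot and the scene stay as the last step left them, time stands still between calls to the robot, and variables do not carry over. Pictures are saved under pics/ and viewed, at most 11 in all, crops included, and the job is handed in when it is done.

Besides the shell and the picture viewer there is one more tool, called after "Emit:" as name(argument=value, ...), one argument or row to a line, values as JSON. carry_out: Moves the arm, as the interface text tells. Its arguments: {"type":"object","properties":{"commands":{"type":"array"},"hand":{"type":"number"},"force":{"type":"number"}},"required":["commands"]}

```bash
mkdir -p pics; ls
python3 - <<'E'
from workcell import *
import cv2
for n in("scene","top"):
    cv2.imwrite(f"pics/{n}0.png",cv2.cvtColor(camera(n),cv2.COLOR_RGB2BGR)); p=camera_params(n); print(n,p)
print(get_obs())
E
```

```text
pics
scene {'mtx': array([[412.22699328,   0.        , 259.90661049],
       [  0.        , 412.22699328, 192.00963477],
       [  0.        ,   0.        ,   1.        ]]), 'R': array([[-0.33913253,  0.94069692,  0.00885577],
       [ 0.79058192,  0.29009112, -0.53928412],
       [-0.5098719 , -0.17588757, -0.84207732]]), 't': array([ 0.18205484, -0.39076139,  1.55432252])}
top {'mtx': array([[370.76727419,   0.        , 250.28269463],
       [  0.        , 370.76727419, 194.20047488],
       [  0.        ,   0.        ,   1.        ]]), 'R': array([[ 0.01409327, -0.99985968, -0.0090559 ],
       [-0.98590957, -0.01238573, -0.16682   ],
       [ 0.16668443,  0.01127934, -0.98594578]]), 't': array([-0.00152   ,  0.57203691,  1.10159969])}
{'clock': 0.1, 'joint_pos': array([ 1.16936813,  0.33281471, -0.06471018,  1.46084493,  0.02161283,
        1.34987079, -0.08849849]), 'joint_velocities': array([-1.29876737e-03, -9.59988176e-04,  1.30730480e-03, -1.55021614e-03,
       -2.05776041e-04, -9.88514490e-05, -8.32046232e-04]), 'tau': array([ 2.16878710e-03, -6.26748776e+01,  4.94629238e-02, -3.92427385e+01,
        1.62712298e-02,  7.11176152e-03, -1.01542910e-04]), 'position': array([ 0.23102626, -0.58038858,  0.23059766]), 'ee_rot': array([ 9.82111432e-01,  1.88299627e-01, -1.47937245e-04, -6.03018907e-04]), 'ft_force': array([0.11219541, 0.04389911, 0.3104477 ]), 'torque': array([-0.01750871, -0.04657577,  0.02125549]), 'grasp_force': 0.0, 'grip_width': 0.9999129460154018}
```

View pics/top0.png

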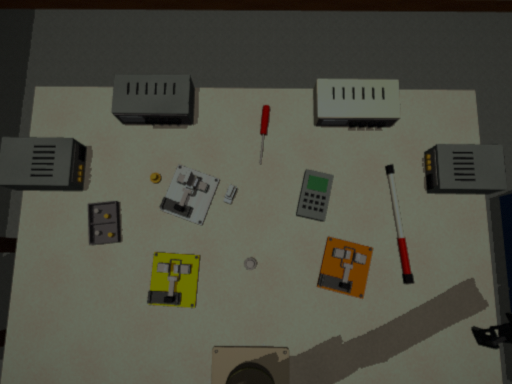

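View pics/scene0.png

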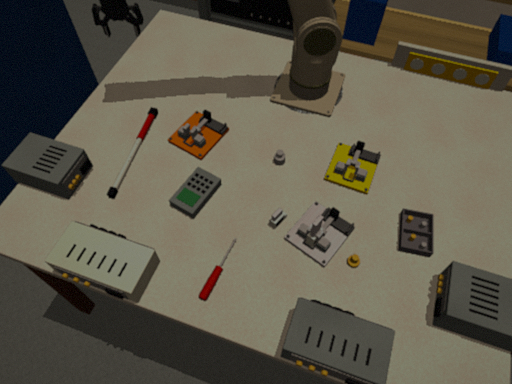

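The grey dock is at about (190,193) in the top view and (320,233) in the scene view. The yellow and orange docks are decoys. I'll enlarge the grey one.

```bash
cat > h.py <<'E'
import numpy as np, cv2
from workcell import *
def ray(n,uv):
    p=camera_params(n);d=p["R"].T@np.linalg.solve(p["mtx"],[*uv,1.]);return -p["R"].T@p["t"],d
def onplane(n,uv,z):
    c,d=ray(n,uv);return c+d*(z-c[2])/d[2]
def two(a,b):
    (c1,d1),(c2,d2)=ray("top",a),ray("scene",b)
    s=np.linalg.lstsq(np.c_[d1,-d2],c2-c1,rcond=None)[0]
    p,q=c1+s[0]*d1,c2+s[1]*d2;return (p+q)/2,np.linalg.norm(p-q)
def proj(n,X):
    p=camera_params(n);x=p["mtx"]@(p["R"]@np.asarray(X)+p["t"]);return x[:2]/x[2]
def dock(X,o,th):  # dock frame -> world
    c,s=np.cos(th),np.sin(th);return np.array([o[0]+c*X[0]-s*X[1],o[1]+s*X[0]+c*X[1],X[2]])
def crop(n,u0,v0,w,h,k,f,pts=()):
    im=cv2.cvtColor(camera(n),cv2.COLOR_RGB2BGR)[v0:v0+h,u0:u0+w]
    im=cv2.resize(im,None,fx=k,fy=k,interpolation=cv2.INTER_CUBIC)
    im=np.clip(im*1.5,0,255).astype(np.uint8)
    for X in pts:
        u=(proj(n,X)-[u0,v0]+.5)*k;cv2.circle(im,tuple(int(a) for a in u),3,(0,0,255),1)
    return im
E
python3 - <<'E'
from h import *
a=crop("top",155,158,70,72,8,0);b=crop("scene",280,195,80,72,8,0)
b=b[:, :];a=cv2.resize(a,(390,401));b=cv2.resize(b,(400,360))
c=np.zeros((401,795,3),np.uint8);c[:,:390]=a;c[:360,395:]=b
cv2.imwrite("pics/c1.png",c)
# plate corners from mask in top
for n,(u0,v0,w,h) in {"top":(150,150,80,85),"scene":(275,190,90,85)}.items():
    im=camera(n)[v0:v0+h,u0:u0+w].astype(int)
    print(n,im[h//2,::6].tolist())
E
```

```text
top [[105, 108, 92], [105, 106, 90], [105, 105, 89], [105, 111, 106], [105, 112, 107], [106, 111, 105], [94, 90, 84], [85, 89, 86], [105, 111, 105], [70, 71, 67], [106, 109, 103], [102, 103, 88], [106, 106, 90], [105, 111, 105]]
scene [[132, 129, 107], [130, 124, 104], [123, 116, 102], [132, 120, 112], [29, 31, 27], [95, 86, 80], [52, 45, 42], [83, 79, 69], [98, 97, 93], [134, 127, 117], [131, 121, 112], [73, 69, 63], [32, 28, 27], [135, 127, 106], [133, 127, 106]]
```

View pics/c1.png

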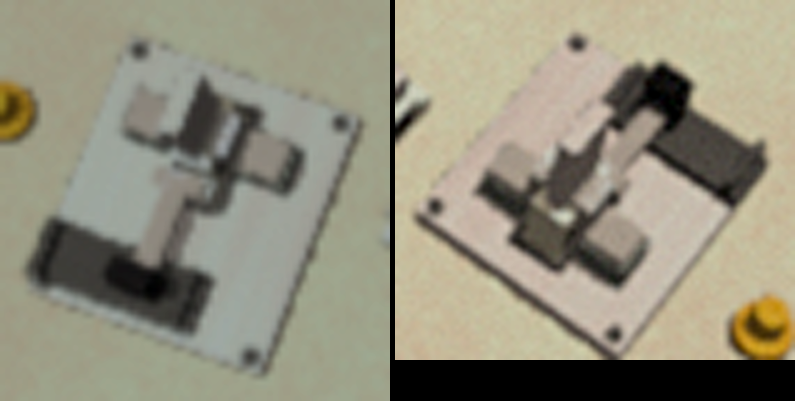

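Both crops show the plate's corners clearly: top crop (137,38), (360,122), (265,375), (28,285). The black grip is at about (138,278) there. The dark handle plate is near (205,120).

Run:
```python
from h import *
from scipy.optimize import least_squares
k=390/70
top={(-.115,.072):(28,285),(-.115,-.072):(265,375),(.045,-.072):(360,122),(.045,.072):(137,38)}
P=[];W=[]
for d,c in top.items():
    uv=np.array([155,158])+np.array(c)/k-.5; w=onplane("top",uv,.015); P.append(d);W.append(w[:2]); print(d,w.round(4))
sc={(.045,.072):(617-395,353),(.045,-.072):(417-395,211)}
for d,c in sc.items():
    uv=np.array([280,195])+np.array(c)/5-.5; print("scene",d,onplane("scene",uv,.015).round(4))
P=np.array(P);W=np.array(W)
f=lambda q:np.concatenate([dock((*p,0),q[:2],q[2])[:2]-w for p,w in zip(P,W)])
r=least_squares(f,[.6,.2,0]);print(r.x,np.degrees(r.x[2]),r.fun.round(4))
o,th=r.x[:2],r.x[2]
pts=[dock(X,o,th) for X in [(-.115,.072,.015),(-.115,-.072,.015),(.045,-.072,.015),(.045,.072,.015),(-.098,-.013,.072),(-.098,.013,.072),(-.082,.013,.072),(-.082,-.013,.072),(-.018,-.006,.135),(.018,-.006,.135),(-.018,.006,.135),(.018,.006,.135)]]
a=crop("top",155,158,70,72,8,0,pts);b=crop("scene",280,195,80,72,8,0,pts)
a=cv2.resize(a,(390,401));b=cv2.resize(b,(400,360))
c=np.zeros((401,795,3),np.uint8);c[:,:390]=a;c[:360,395:]=b
cv2.imwrite("pics/c2.png",c)
print("grip",pts[4],dock((-.09,0,.062),o,th),"handle",dock((0,0,.115),o,th))
```

```text
(-0.115, 0.072) [0.5274 0.2942 0.015 ]
(-0.115, -0.072) [0.4779 0.157  0.015 ]
(0.045, -0.072) [0.6246 0.1074 0.015 ]
(0.045, 0.072) [0.6729 0.2386 0.015 ]
scene (0.045, 0.072) [0.6753 0.2404 0.015 ]
scene (0.045, -0.072) [0.6298 0.1077 0.015 ]
[ 0.60860601  0.18737999 -0.34741242] -19.90526517030503 [-0.0024  0.0001 -0.0019  0.0018  0.0018 -0.003   0.0025  0.0012]
grip [0.51203479 0.20852232 0.072     ] [0.5239829  0.21802193 0.062     ] handle [0.60860601 0.18737999 0.115     ]
```

View pics/c2.png

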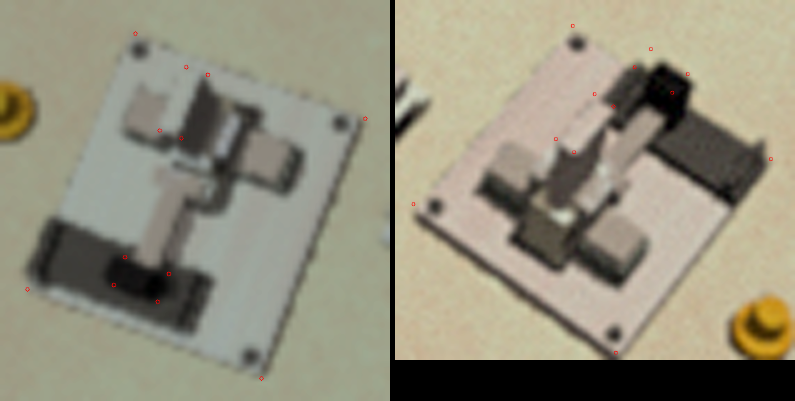

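The plate corners match to within a few mm and the handle's dark side lies where predicted. The grip's top in the scene view looks about 10 crop px off, so I'll take one closer look at both.

```bash
cat >> h.py <<'E'
def zoom(n,u0,v0,w,h,k):
    im=np.mean([camera(n) for _ in range(3)],0)[v0:v0+h,u0:u0+w,::-1]
    im=255*np.clip(im/150,0,1)**.6
    return cv2.resize(im.astype(np.uint8),None,fx=k,fy=k,interpolation=cv2.INTER_CUBIC)
E
python3 - <<'E'
from h import *
a=zoom("top",160,164,48,54,8);b=zoom("scene",296,202,50,48,8)
c=np.zeros((432,792,3),np.uint8);c[:432,:384]=a;c[:384,392:]=b
cv2.imwrite("pics/c3.png",c)
E
```

```text
(no output)
```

View pics/c3.png

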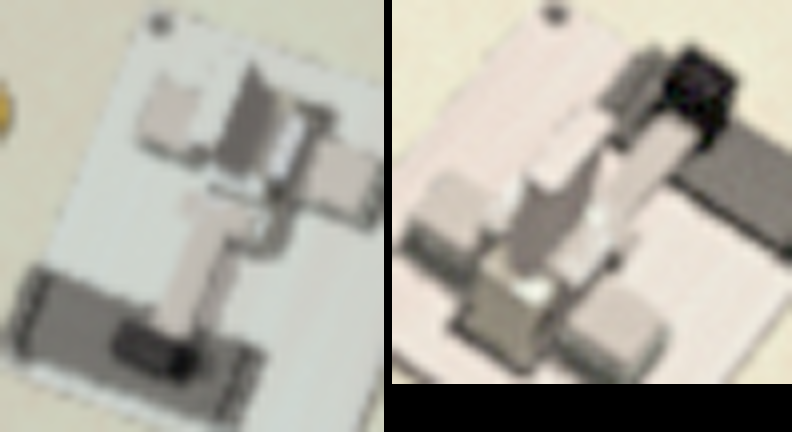

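The top view shows the grip's far top edge from (125,318) to (200,345) and the handle's -y top edge from (250,65) to (217,165). The scene view shows the grip's top corners near (690,45), (740,75), (715,108) and (662,88).

Run:
```python
from h import *
T=lambda c:np.array([160,164])+np.array(c)/8-.5
S=lambda c:np.array([296,202])+np.array([c[0]-392,c[1]])/8-.5
o,th=np.array([.6086,.1874]),-.3474
def inv(w): 
    c,s=np.cos(th),np.sin(th);d=w[:2]-o;return np.array([c*d[0]+s*d[1],-s*d[0]+c*d[1],w[2]])
for nm,a,b in [("grip+x-y",(200,345),(662,88)),("grip+x+y",(125,318),(715,108)),]:
    w,e=two(T(a),S(b));print(nm,w.round(4),"dock",inv(w).round(4),"gap",round(e,4))
for nm,a,z in [("grip+x-y",(200,345),.072),("grip+x+y",(125,318),.072),("h+x-y",(250,65),.135),("h-x-y",(217,165),.135)]:
    print("top",nm,inv(onplane("top",T(a),z)).round(4))
for nm,a,z in [("g-x-y",(690,45),.072),("g-x+y",(740,75),.072),("g+x+y",(715,108),.072),("g+x-y",(662,88),.072),("h-x+y",(605,135),.135),("h+x+y",(530,185),.135),("h-x-y",(588,108),.135)]:
    print("scene",nm,inv(onplane("scene",S(a),z)).round(4))
# expected pixels in the zoom for handle top & grip top
for X in [(-.018,-.006,.135),(.018,-.006,.135),(.018,.006,.135),(-.018,.006,.135),(-.022,-.012,.065),(.022,.012,.065),(.022,.012,.015),(.022,-.012,.065)]:
    w=dock(X,o,th);print(X,((proj("top",w)-[160,164]+.5)*8).round(),((proj("scene",w)-[296,202]+.5)*8+[392,0]).round())
```

```text
grip+x-y [0.5294 0.2097 0.0534] dock [-0.0821 -0.006   0.0534] gap 0.004
grip+x+y [0.5382 0.2328 0.0674] dock [-0.0816  0.0187  0.0674] gap 0.0025
top grip+x-y [-0.0821 -0.0119  0.072 ]
top grip+x+y [-0.0826  0.0186  0.072 ]
top h+x-y [ 0.0151 -0.004   0.135 ]
top h-x-y [-0.0232 -0.0068  0.135 ]
scene g-x-y [-0.0941 -0.003   0.072 ]
scene g-x+y [-0.0953  0.0179  0.072 ]
scene g+x+y [-0.0782  0.0186  0.072 ]
scene g+x-y [-0.0728 -0.0005  0.072 ]
scene h-x+y [-0.0097  0.0084  0.135 ]
scene h+x+y [0.0217 0.0003 0.135 ]
scene h-x-y [-0.0145 -0.0019  0.135 ]
(-0.018, -0.006, 0.135) [220. 151.] [584.  94.]
(0.018, -0.006, 0.135) [258.  60.] [521. 167.]
(0.018, 0.006, 0.135) [228.  48.] [551. 187.]
(-0.018, 0.006, 0.135) [190. 139.] [613. 114.]
(-0.022, -0.012, 0.065) [263. 202.] [551. 175.]
(0.022, 0.012, 0.065) [249.  76.] [533. 300.]
(0.022, 0.012, 0.015) [270. 103.] [517. 362.]
(0.022, -0.012, 0.065) [306.  97.] [477. 260.]
```

The numbers agree: the grip is at about (0.526, 0.221) with its top at 0.07, and the dock's seat is near (0.609, 0.188), yawed -20°. I'll move there along an arc, turning the tool so that its y axis lies along the dock's y.

Emit:
carry_out(
  commands=[
    [[0.93,0.31,0,0,0,-0.82],[0.93,0.31,0,0,0,-0.82],[0.93,0.31,0,0,0,-0.82],[0.93,0.31,0,0,0,-0.82],[0.93,0.31,0,0,0,-0.82],[0.93,0.31,0,0,0,-0.82],[0.93,0.31,0,0,0,-0.82],[0.93,0.31,0,0,0,-0.82],[0.93,0.31,0,0,0,-0.82],[0.93,0.31,0,0,0,-0.82],[0.93,0.31,0,0,0,-0.82],[0.93,0.31,0,0,0,-0.82],[0.93,0.31,0,0,0,-0.82],[0.93,0.31,0,0,0,-0.82],[0.93,0.31,0,0,0,-0.82],[0.93,0.31,0,0,0,-0.82]],
  ],
  hand=-1,
  force=40,
)

```text
clock: 2.03
position: [0.6746, -0.2052, 0.231]
ee_rot: [0.638, 0.77, 0.0, 0.0]
ft_force: [0.9, -0.0, 0.2]
grip_width: 0.998
grasp_force: 0.0
```

```bash
cat >> h.py <<'E'
from scipy.spatial.transform import Rotation as Rn
def goal(p,yaw,tilt=0.,th=-.3474,n=1):
    """target TCP p, tool x at world angle yaw pointing down, tilted about dock x; prints total shift/turn in units"""
    o=get_obs();R0=Rn.from_quat(o["ee_rot"])
    Rg=Rn.from_rotvec([tilt*np.cos(th),tilt*np.sin(th),0])*Rn.from_matrix(np.array([[np.cos(yaw),np.sin(yaw),0],[np.sin(yaw),-np.cos(yaw),0],[0,0,-1.]]))
    sh=R0.inv().apply(np.array(p)-o["position"])/.04; tu=np.degrees((R0.inv()*Rg).as_rotvec())/6
    print("clock",round(o["clock"],2),"pos",o["position"].round(4),"shift",sh.round(3),"turn",tu.round(3),"F",o["ft_force"].round(1),"j",o["joint_pos"].round(2),"w",round(o["grip_width"],3),round(o["grasp_force"],1))
E
python3 -c "
from h import *
goal([.526,.2215,.15],2.794)"
```

```text
clock 2.03 pos [ 0.6746 -0.2052  0.231 ] shift [11.171 -1.677  2.026] turn [ 1.000e-03  0.000e+00 -9.904e+00] F [ 0.9 -0.   0.2] j [ 0.52  0.55 -0.46  1.19  0.24  1.45  0.28] w 0.998 0.0
```

Emit:
carry_out(
  commands=[
    [[0.86,0.295,0,0,0,-0.762],[0.86,0.295,0,0,0,-0.762],[0.86,0.295,0,0,0,-0.762],[0.86,0.295,0.1,0,0,-0.762],[0.86,0.295,0.1,0,0,-0.762],[0.86,0.295,0.1,0,0,-0.762],[0.86,0.295,0.1,0,0,-0.762],[0.86,0.295,0.1,0,0,-0.762],[0.86,0.295,0.1,0,0,-0.762],[0.86,0.295,0.1,0,0,-0.762],[0.86,0.295,0.1,0,0,-0.762],[0.86,0.295,0.1,0,0,-0.762],[0.86,0.295,0.1,0,0,-0.762],[0,0,0,0,0,0]],
  ],
)

```text
clock: 3.2
position: [0.5217, 0.2272, 0.1913]
ee_rot: [0.168, 0.986, 0.001, -0.001]
ft_force: [-0.3, 1.1, 0.2]
grip_width: 0.998
grasp_force: 0.0
```

```bash
python3 -c "
from h import *
goal([.526,.2215,.15],2.794)
a=zoom('top',150,150,75,80,5);b=zoom('scene',280,180,80,80,5)
c=np.zeros((400,780,3),np.uint8);c[:,:375]=a;c[:400,380:]=b
cv2.imwrite('pics/c4.png',c)"
```

```text
clock 3.2 pos [0.5217 0.2272 0.1913] shift [-0.152 -0.101  1.032] turn [ 0.009 -0.019  0.102] F [-0.3  1.1  0.2] j [ 0.2   0.35 -0.83  1.63  0.26  1.28  0.55] w 0.998 0.0
```

View pics/c4.png

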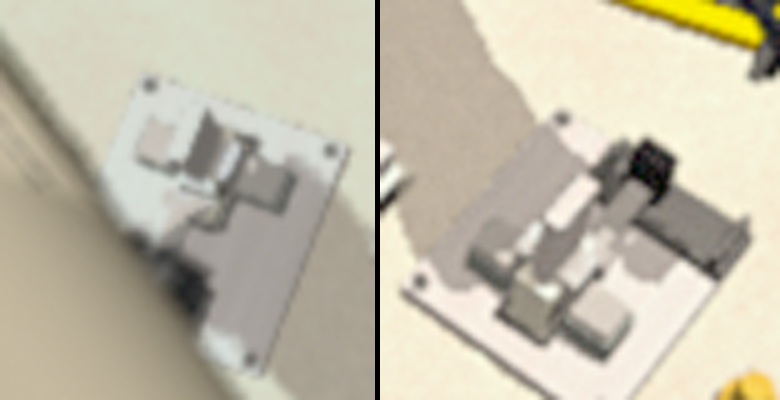

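The tool is above the grip. In the scene view the handle's top strip, (578,172) to (548,222), lies where predicted. Now I'll descend onto the grip.

Emit:
carry_out(
  commands=[
    [[-0.15,-0.1,0.4,0,0,0.1],[0,0,0.8,0,0,0],[0,0,0.8,0,0,0],[0,0,0.8,0,0,0],[0,0,0.5,0,0,0],[0,0,0.3,0,0,0],[0,0,0,0,0,0]],
  ],
)

```text
clock: 4.08
position: [0.5308, 0.2134, 0.0448]
ee_rot: [0.181, 0.984, -0.001, -0.002]
ft_force: [-0.6, 0.2, 0.5]
grip_width: 0.997
grasp_force: 0.0
```

Emit:
carry_out(
  commands=[
    [[0,0,0,0,0,0],[0,0,0,0,0,0],[0,0,0,0,0,0],[0,0,0,0,0,0],[0,0,0,0,0,0],[0,0,0,0,0,0],[0,0,0,0,0,0],[0,0,0,0,0,0]],
  ],
  hand=1,
  force=25,
)

```text
clock: 4.75
position: [0.5329, 0.2165, 0.049]
ee_rot: [0.18, 0.984, 0.002, 0.002]
ft_force: [2.7, 3.5, 4.5]
grip_width: 0.297
grasp_force: 28.2
```

```bash
python3 -c "
from h import *
goal([.526,.2215,.046],2.794)
a=zoom('scene',290,180,70,70,8)
cv2.imwrite('pics/c5.png',a)"
```

```text
clock 4.75 pos [0.5329 0.2165 0.049 ] shift [0.206 0.055 0.074] turn [ 0.037  0.025 -0.13 ] F [2.7 3.5 4.5] j [ 0.14  0.51 -0.75  1.76  0.4   1.03  0.46] w 0.297 28.2
```

View pics/c5.png

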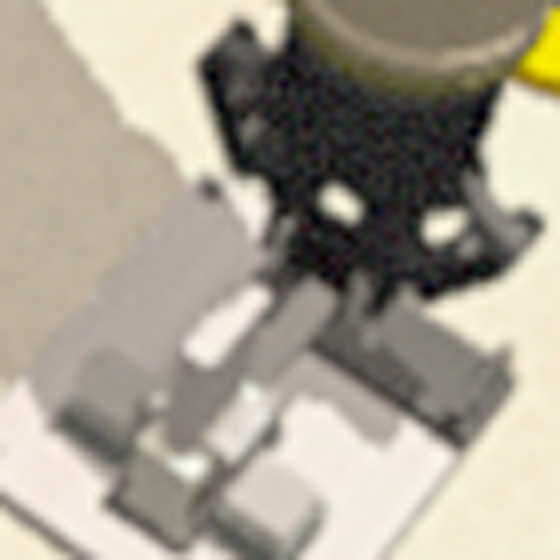

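Gripped: the opening is 25 mm, which matches the 26 mm grip, and the lock is at about 0. Now I'll slide it along dock +y.

Emit:
carry_out(
  commands=[
    [[0,0.12,0,0,0,0],[0,0.15,0,0,0,0],[0,0.15,0,0,0,0],[0,0.15,0,0,0,0],[0,0.15,0,0,0,0],[0,0.15,0,0,0,0],[0,0.1,0,0,0,0],[0,0,0,0,0,0],[0,0,0,0,0,0]],
  ],
)

```text
clock: 5.65
position: [0.5457, 0.2526, 0.0489]
ee_rot: [0.18, 0.984, 0.001, 0.001]
ft_force: [-1.6, 2.5, 8.5]
grip_width: 0.297
grasp_force: 28.6
```

```bash
python3 -c "
from h import *
goal([.5482,.2588,.049],2.794)"
```

```text
clock 5.65 pos [0.5457 0.2526 0.0489] shift [-0.005  0.167 -0.001] turn [ 0.02   0.01  -0.128] F [-1.6  2.5  8.5] j [ 0.07  0.56 -0.74  1.69  0.42  1.06  0.4 ] w 0.297 28.6
```

Emit:
carry_out(
  commands=[
    [[0,0.1,0,0,0,0],[0,0.1,0,0,0,0],[0,0,0,0,0,0],[0,0,0,0,0,0]],
  ],
)

```text
clock: 5.98
position: [0.5479, 0.2591, 0.0488]
ee_rot: [0.18, 0.984, -0.0, 0.0]
ft_force: [-6.4, -1.8, 13.0]
grip_width: 0.295
grasp_force: 29.1
```

Emit:
carry_out(
  commands=[
    [[0,0.1,0,0,0,0],[0,0.05,0,0,0,0],[0,0,0,0,0,0],[0,0,0,0,0,0]],
  ],
)

```text
clock: 6.32
position: [0.548, 0.2595, 0.0484]
ee_rot: [0.181, 0.983, -0.005, -0.002]
ft_force: [-21.9, -21.9, 31.9]
grip_width: 0.297
grasp_force: 32.3
```

The lock moved 45 mm and the force rose against the end stop. I'll release and rise.

Emit:
carry_out(
  commands=[
    [[0,0,0,0,0,0],[0,0,0,0,0,0],[0,0,0,0,0,0],[0,0,0,0,0,0],[0,0,0,0,0,0],[0,0,-0.5,0,0,0],[0,0,-0.8,0,0,0],[0,0,-0.8,0,0,0],[0,0,-0.6,0,0,0],[0,0,0,0,0,0]],
  ],
  hand=-1,
)

```text
clock: 7.15
position: [0.5522, 0.266, 0.1607]
ee_rot: [0.18, 0.984, 0.002, 0.003]
ft_force: [0.4, 0.4, 0.2]
grip_width: 0.997
grasp_force: 0.0
```

```bash
python3 -c "
from h import *
goal([.609,.188,.096],2.794)
a=zoom('scene',290,180,70,70,8)
cv2.imwrite('pics/c6.png',a)
x=proj('scene',dock((-.09,.045,.072),(.609,.188),-.3474));print((x-[290,180]+.5)*8)"
```

```text
clock 7.15 pos [0.5522 0.266  0.1607] shift [-2.009 -1.33   1.622] turn [ 0.052  0.05  -0.135] F [0.4 0.4 0.2] j [ 0.08  0.46 -0.79  1.56  0.34  1.26  0.45] w 0.997 0.0
[452.67577721 304.77369752]
```

View pics/c6.png

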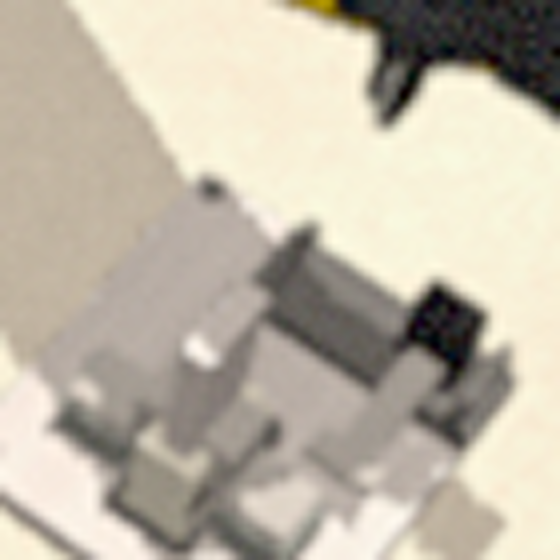

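The lock is at its end, with the grip at about (445,310) beside the end block. I'll go to the handle.

Emit:
carry_out(
  commands=[
    [[-0.5,-0.33,0,0.05,0.05,-0.13],[-0.6,-0.4,0,0,0,0],[-0.6,-0.4,0,0,0,0],[-0.31,-0.2,0,0,0,0],[0,0,0.5,0,0,0],[0,0,0.6,0,0,0],[0,0,0.3,0,0,0],[0,0,0,0,0,0],[0,0,0,0,0,0]],
  ],
)

```text
clock: 8.05
position: [0.6063, 0.1867, 0.0986]
ee_rot: [0.173, 0.985, -0.002, -0.004]
ft_force: [0.3, 0.5, 0.3]
grip_width: 0.996
grasp_force: 0.0
```

```bash
python3 -c "
from h import *
goal([.609,.188,.096],2.794)
a=zoom('scene',290,180,70,70,8)
cv2.imwrite('pics/c7.png',a)"
```

```text
clock 8.05 pos [0.6063 0.1867 0.0986] shift [-0.054  0.054  0.063] turn [-0.057 -0.067  0.001] F [0.3 0.5 0.3] j [ 0.17  0.57 -0.73  1.55  0.4   1.19  0.59] w 0.996 0.0
```

View pics/c7.png

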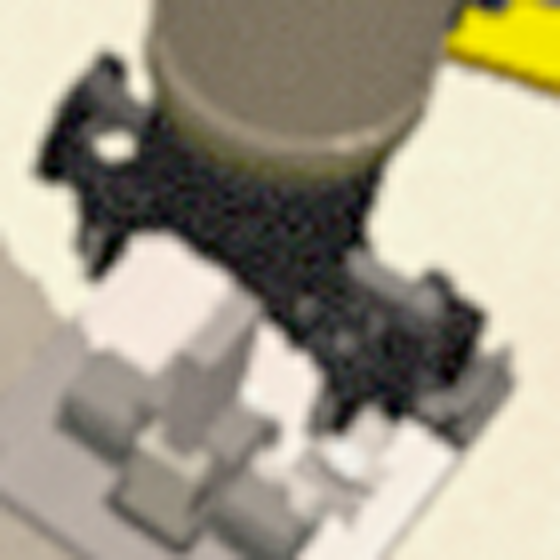

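The fingers straddle the handle, whose plate is at (215,350). Closing.

Emit:
carry_out(
  commands=[
    [[-0.05,0.05,0.05,0,0,0],[0,0,0,0,0,0],[0,0,0,0,0,0],[0,0,0,0,0,0],[0,0,0,0,0,0],[0,0,0,0,0,0],[0,0,0,0,0,0],[0,0,0,0,0,0],[0,0,0,0,0,0],[0,0,0,0,0,0],[0,0,0,0,0,0]],
  ],
  hand=1,
  force=90,
)

```text
clock: 9.12
position: [0.6097, 0.1879, 0.0973]
ee_rot: [0.173, 0.985, -0.002, -0.003]
ft_force: [0.4, 2.5, 0.6]
grip_width: 0.125
grasp_force: 87.6
```

```bash
python3 -c "
from h import *
goal([.609,.188,.096],2.794)"
```

```text
clock 9.12 pos [0.6097 0.1879 0.0973] shift [ 0.018 -0.003  0.033] turn [-0.044 -0.048 -0.005] F [0.4 2.5 0.6] j [ 0.16  0.57 -0.73  1.54  0.4   1.19  0.59] w 0.125 87.6
```

Gripped: the width of about 11 mm fits the plate and TCP z is 0.097. Rock towards +y about the foot edge. In the tool frame each 0.2-unit turn about x goes with +0.043 y and -0.006 z.

Emit:
carry_out(
  commands=[
    [[0,0.043,-0.006,0.2,0,0],[0,0.043,-0.006,0.2,0,0],[0,0.043,-0.006,0.2,0,0],[0,0.043,-0.006,0.2,0,0],[0,0.043,-0.006,0.2,0,0],[0,0.043,-0.006,0.2,0,0],[0,0.043,-0.006,0.2,0,0],[0,0.043,-0.006,0.2,0,0],[0,0.043,-0.006,0.2,0,0],[0,0.043,-0.006,0.2,0,0],[0,0,0,0,0,0],[0,0,0,0,0,0],[0,0,0,0,0,0]],
  ],
)

```text
clock: 10.2
position: [0.6155, 0.2038, 0.0978]
ee_rot: [0.172, 0.979, -0.106, -0.021]
ft_force: [-0.6, -1.9, 3.7]
grip_width: 0.126
grasp_force: 88.9
```

```bash
python3 -c "
from h import *
goal([.6097,.1879,.0973],2.794)
print(get_obs()['torque'])"
```

```text
clock 10.2 pos [0.6155 0.2038 0.0978] shift [ 0.001 -0.41   0.104] turn [-2.064e+00 -5.000e-02 -1.000e-03] F [-0.6 -1.9  3.7] j [-0.03  0.68 -0.65  1.37  0.52  1.42  0.48] w 0.126 88.9
[-0.81252974  0.17418918  0.02015458]
```

Tilted 0.21 rad with the expected shift and small forces. Now back, and over to -y.

Emit:
carry_out(
  commands=[
    [[0,-0.043,0.006,-0.2,0,0],[0,-0.043,0.006,-0.2,0,0],[0,-0.043,0.006,-0.2,0,0],[0,-0.043,0.006,-0.2,0,0],[0,-0.043,0.006,-0.2,0,0],[0,-0.043,0.006,-0.2,0,0],[0,-0.043,0.006,-0.2,0,0],[0,-0.043,0.006,-0.2,0,0],[0,-0.043,0.006,-0.2,0,0],[0,-0.043,0.006,-0.2,0,0],[0,-0.043,-0.006,-0.2,0,0],[0,-0.043,-0.006,-0.2,0,0],[0,-0.043,-0.006,-0.2,0,0],[0,-0.043,-0.006,-0.2,0,0],[0,-0.043,-0.006,-0.2,0,0],[0,-0.043,-0.006,-0.2,0,0],[0,-0.043,-0.006,-0.2,0,0],[0,-0.043,-0.006,-0.2,0,0],[0,-0.043,-0.006,-0.2,0,0],[0,-0.043,-0.006,-0.2,0,0]],
  ],
)

```text
clock: 11.87
position: [0.6038, 0.1722, 0.0987]
ee_rot: [0.172, 0.98, 0.103, 0.016]
ft_force: [1.6, 5.0, -3.0]
grip_width: 0.128
grasp_force: 88.0
```

Emit:
carry_out(
  commands=[
    [[0,-0.02,-0.003,-0.1,0,0],[0,0,0,0,0,0],[0,0,0,0,0,0]],
  ],
)

```text
clock: 12.12
position: [0.6037, 0.1717, 0.0988]
ee_rot: [0.172, 0.979, 0.108, 0.017]
ft_force: [3.1, 5.0, -4.1]
grip_width: 0.128
grasp_force: 88.0
```

```bash
python3 -c "
from h import *
goal([.6097,.1879,.0973],2.794)
print(get_obs()['torque'])"
```

```text
clock 12.12 pos [0.6037 0.1717 0.0988] shift [-0.004  0.414  0.13 ] turn [ 2.084 -0.042 -0.008] F [ 3.1  5.  -4.1] j [ 0.4   0.5  -0.83  1.69  0.23  0.97  0.77] w 0.128 88.0
[ 1.00802795 -0.75560704 -0.08269268]
```

Emit:
carry_out(
  commands=[
    [[0,0.043,0.006,0.2,0,0],[0,0.043,0.006,0.2,0,0],[0,0.043,0.006,0.2,0,0],[0,0.043,0.006,0.2,0,0],[0,0.043,0.006,0.2,0,0],[0,0.043,0.006,0.2,0,0],[0,0.043,0.006,0.2,0,0],[0,0.043,0.006,0.2,0,0],[0,0.043,0.006,0.2,0,0],[0,0.043,0.006,0.2,0,0],[0,0.02,0.003,0.1,0,0],[0,0,0,0,0,0],[0,0,0,0,0,0]],
  ],
)

```text
clock: 13.2
position: [0.6093, 0.1875, 0.0975]
ee_rot: [0.173, 0.985, -0.002, -0.003]
ft_force: [-0.5, 2.0, -3.6]
grip_width: 0.131
grasp_force: 88.2
```

```bash
python3 -c "
from h import *
goal([.6097,.1879,.0973],2.794)
a=zoom('scene',290,180,70,70,8)
cv2.imwrite('pics/c8.png',a)"
```

```text
clock 13.2 pos [0.6093 0.1875 0.0975] shift [-0.004  0.014  0.005] turn [-0.055 -0.057 -0.006] F [-0.5  2.  -3.6] j [ 0.16  0.57 -0.73  1.54  0.4   1.19  0.59] w 0.131 88.2
```

View pics/c8.png

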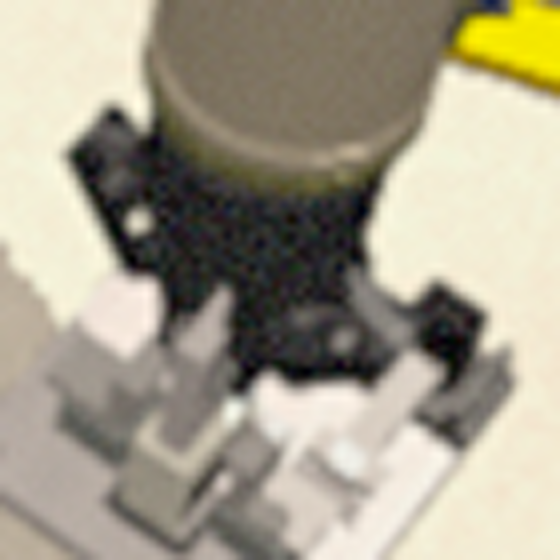

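The jaws look spread, with a visible gap at the cartridge's shoulders, and the tool is back at its grasp pose. Lift gently first.

Emit:
carry_out(
  commands=[
    [[0,0,-0.05,0,0,0],[0,0,-0.05,0,0,0],[0,0,-0.05,0,0,0],[0,0,-0.05,0,0,0],[0,0,0,0,0,0]],
  ],
)

```text
clock: 13.77
position: [0.61, 0.1871, 0.1065]
ee_rot: [0.174, 0.985, -0.002, -0.003]
ft_force: [1.1, 0.1, -2.2]
grip_width: 0.13
grasp_force: 88.6
```

Free: only its weight is felt. I'll lift to TCP z of about 0.187.

Emit:
carry_out(
  commands=[
    [[0,0,-0.15,0,0,0],[0,0,-0.25,0,0,0],[0,0,-0.3,0,0,0],[0,0,-0.3,0,0,0],[0,0,-0.3,0,0,0],[0,0,-0.3,0,0,0],[0,0,-0.25,0,0,0],[0,0,-0.13,0,0,0],[0,0,-0.05,0,0,0],[0,0,0,0,0,0],[0,0,0,0,0,0],[0,0,0,0,0,0]],
  ],
)

```text
clock: 14.77
position: [0.6099, 0.1875, 0.1863]
ee_rot: [0.173, 0.985, -0.002, -0.004]
ft_force: [0.5, 0.1, -3.4]
grip_width: 0.131
grasp_force: 88.6
```

```bash
python3 -c "
from h import *
goal([.6097,.1879,.1873],2.794)
a=zoom('scene',290,170,70,70,8)
cv2.imwrite('pics/c9.png',a)"
```

```text
clock 14.77 pos [0.6099 0.1875 0.1863] shift [ 0.008  0.007 -0.024] turn [-0.057 -0.059 -0.008] F [ 0.5  0.1 -3.4] j [ 0.18  0.5  -0.76  1.44  0.34  1.34  0.63] w 0.131 88.6
```

View pics/c9.png

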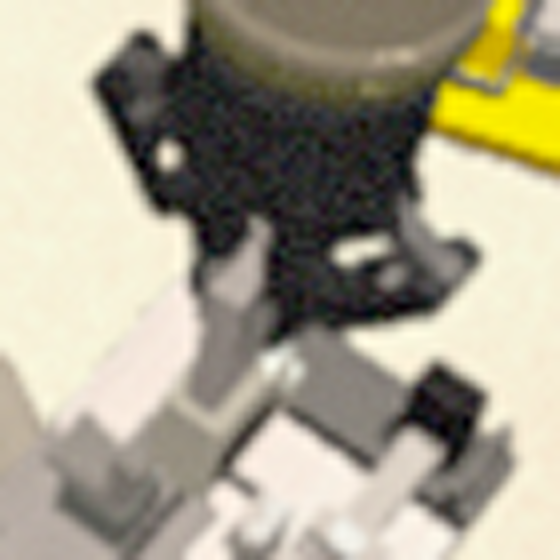

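The cartridge is held upright over its seat, with the underside at about 0.104 m (29 mm above the jaws). The lock grip is still at its end, at (445,400).

```bash
python3 -c "
from workcell import *
print(hand_in())"
```

```text
the job is handed in; nothing more can be done
None
```

I slid the lock to its end stop, rocked the cartridge about 0.21 rad to each side, and lifted it out; it was handed in held upright and still over its seat, about 29 mm above the jaws, at 14.8 s on the clock. I judged the jaws apart from the picture and the free lift, not by measuring them.

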